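# Test the safety switch of the socket in use

## Task

One socket of the bench supply unit has the plug-in adapter in it; test the safety switch in line with that socket. Its lever must be up for the test (if you find it dropped, lift it first): press its test button gently until the lever drops by itself, then let the button go and lift the lever fully back up. Do not touch the other two switches, whether their levers are up or dropped, and do not disturb the things standing around.

Things in the scene. Friction and masses are not known exactly. Their poses are not given: they have to be found in the camera images.
- unit: grey bench supply unit, a fixed slab 270 x 300 x 20 mm. Origin on the table; the slab spans x -145 to +125 mm, the -x edge faces the robot. Lanes 1, 2, 3 run along x at y = +95, 0, -95 mm: in each a test button at x = -115, a lever, a socket at x = +90. Lever hinge axis: along y at x = +10, 62 mm above the table; its cheeks are 32 mm wide in y and reach 70 mm above the table.
- adapter: white plug-in mains adapter, a rounded block 46 x 46 mm, 43 mm high, fixed in one of the three sockets (which one differs from start to start). The other two sockets carry flat round white blanking caps, 42 mm across and 8 mm high. Origin at the centre of its underside, z up.
- socket1 (a point): centre of the face of socket 1 (lane 1), 26 mm above the table.
- pedestal1: black collar of test button 1, 46 mm across, 8 mm high, with stem and button. Origin at the centre of its underside, on the deck, 20 mm above the table. Over its centre a round grey button cap, 26 mm across, stands on a stem screwed in to its own height: the cap's top lies anywhere from 26 to 40 mm above this origin and must be felt for (or seen).
- test1 (a joint): travel of test button 1 in m: 0 = released, 0.014 = at its hard stop. Pressed straight down it throws lever 1 at about 0.005 and 5 N, reaches 10 N just before the stop, and springs back; more than 20 N damages it. It does nothing to a lever already dropped.
- lever1 (a joint): angle of lever 1 in rad: 0 = up (on), leaning 0.4 rad past the vertical away from the robot, against its stop; 2.0 = dropped, lying level, its end towards the robot (-x of the unit). No latch, only its weight (90 g): from beyond 0.4 it falls to dropped, below that to up. It starts either up or dropped.
- lever1_grip (a point): grip point of lever 1, on its middle line, 60 mm from the hinge; moves with the lever. The handle is a black bar 14 mm wide (along the unit's y), 12 mm thick, from 26 to 76 mm from the hinge; pinched across its width it can turn between the finger pads. Dropped, it is about 60 mm above the table with 34 mm free between bar and deck.
- socket2 (a point): centre of the face of socket 2 (lane 2), 26 mm above the table.
- pedestal2: black collar of test button 2, 46 mm across, 8 mm high, with stem and button. Origin at the centre of its underside, on the deck, 20 mm above the table. Over its centre a round grey button cap, 26 mm across, stands on a stem screwed in to its own height: the cap's top lies anywhere from 26 to 40 mm above this origin and must be felt for (or seen).
- test2 (a joint): travel of test button 2 in m: 0 = released, 0.014 = at its hard stop. Pressed straight down it throws lever 2 at about 0.005 and 5 N, reaches 10 N just before the stop, and springs back; more than 20 N damages it. It does nothing to a lever already dropped.
- lever2 (a joint): angle of lever 2 in rad: 0 = up (on), leaning 0.4 rad past the vertical away from the robot, against its stop; 2.0 = dropped, lying level, its end towards the robot (-x of the unit). No latch, only its weight (90 g): from beyond 0.4 it falls to dropped, below that to up. It starts either up or dropped.
- lever2_grip (a point): grip point of lever 2, on its middle line, 60 mm from the hinge; moves with the lever. The handle is a black bar 14 mm wide (along the unit's y), 12 mm thick, from 26 to 76 mm from the hinge; pinched across its width it can turn between the finger pads. Dropped, it is about 60 mm above the table with 34 mm free between bar and deck.
- socket3 (a point): centre of the face of socket 3 (lane 3), 26 mm above the table.
- pedestal3: black collar of test button 3, 46 mm across, 8 mm high, with stem and button. Origin at the centre of its underside, on the deck, 20 mm above the table. Over its centre a round grey button cap, 26 mm across, stands on a stem screwed in to its own height: the cap's top lies anywhere from 26 to 40 mm above this origin and must be felt for (or seen).
- test3 (a joint): travel of test button 3 in m: 0 = released, 0.014 = at its hard stop. Pressed straight down it throws lever 3 at about 0.005 and 5 N, reaches 10 N just before the stop, and springs back; more than 20 N damages it. It does nothing to a lever already dropped.
- lever3 (a joint): angle of lever 3 in rad: 0 = up (on), leaning 0.4 rad past the vertical away from the robot, against its stop; 2.0 = dropped, lying level, its end towards the robot (-x of the unit). No latch, only its weight (90 g): from beyond 0.4 it falls to dropped, below that to up. It starts either up or dropped.
- lever3_grip (a point): grip point of lever 3, on its middle line, 60 mm from the hinge; moves with the lever. The handle is a black bar 14 mm wide (along the unit's y), 12 mm thick, from 26 to 76 mm from the hinge; pinched across its width it can turn between the finger pads. Dropped, it is about 60 mm above the table with 34 mm free between bar and deck.
- vial1: capped clear sample vial, 26 mm across, 46 mm high, standing on the deck between sockets 1 and 2; a bystander. Origin at the centre of its underside.
- dropper: white dropper bottle, 23 mm across, 56 mm high, standing on the deck between sockets 2 and 3; a bystander. Origin at the centre of its underside.
- tape: roll of grey tape lying flat, 96 mm across, 48 mm high, beside the unit on its -y side; a bystander. Origin at the centre of its underside.
- jar: amber jar, 56 mm across, 75 mm high, beside the unit on its +y side; a bystander. Origin at the centre of its underside.
- vial2: sample vial like vial1, standing in the white tray (45 mm high) on the robot's left; a bystander.
- vial3: another such vial in the tray; a bystander.
- syringe: plastic syringe, 120 mm long, lying in the tray; a bystander. Origin under its barrel, length along x.

How it is judged (in metres and radians):
On the way, in this order (a step that is already met when the one before it is completed fails the run):
1. the test button of the switch in line with the adapter is being pressed while that switch's lever is still up (((horizontal distance between adapter and socket1 below 0.03 m and value of joint test1 above 0.002 m and value of joint lever1 below 0.6 rad) or (horizontal distance between adapter and socket2 below 0.03 m and value of joint test2 above 0.002 m and value of joint lever2 below 0.6 rad) or (horizontal distance between adapter and socket3 below 0.03 m and value of joint test3 above 0.002 m and value of joint lever3 below 0.6 rad))).
2. that lever has dropped by itself (down, not touched by the fingers) (((horizontal distance between adapter and socket1 below 0.03 m and value of joint lever1 above 1.75 rad and contact force between the fingers and lever1 below 0.2 N) or (horizontal distance between adapter and socket2 below 0.03 m and value of joint lever2 above 1.75 rad and contact force between the fingers and lever2 below 0.2 N) or (horizontal distance between adapter and socket3 below 0.03 m and value of joint lever3 above 1.75 rad and contact force between the fingers and lever3 below 0.2 N))), for 0.1 s.
3. that lever is fully up again with its test button released (((horizontal distance between adapter and socket1 below 0.03 m and value of joint lever1 below 0.08 rad and value of joint test1 below 0.001 m) or (horizontal distance between adapter and socket2 below 0.03 m and value of joint lever2 below 0.08 rad and value of joint test2 below 0.001 m) or (horizontal distance between adapter and socket3 below 0.03 m and value of joint lever3 below 0.08 rad and value of joint test3 below 0.001 m))), for 0.2 s.
At the end, for the whole second after the job is handed in: The lever in line with the adapter is up against its stop (joint below 0.08 rad) and at rest; all three test buttons are released (below 1 mm); the other two levers rest up (below 0.08 rad) or dropped (above 1.9 rad), as found (((horizontal distance between adapter and socket1 below 0.03 m and value of joint lever1 below 0.08 rad and value of joint test1 below 0.001 m and velocity of joint lever1 between -0.05 and 0.05 rad/s) or (horizontal distance between adapter and socket2 below 0.03 m and value of joint lever2 below 0.08 rad and value of joint test2 below 0.001 m and velocity of joint lever2 between -0.05 and 0.05 rad/s) or (horizontal distance between adapter and socket3 below 0.03 m and value of joint lever3 below 0.08 rad and value of joint test3 below 0.001 m and velocity of joint lever3 between -0.05 and 0.05 rad/s)) and value of joint each of test1, test2, test3 below 0.001 m and (value of joint lever1 below 0.08 rad or value of joint lever1 above 1.9 rad) and (value of joint lever2 below 0.08 rad or value of joint lever2 above 1.9 rad) and (value of joint lever3 below 0.08 rad or value of joint lever3 above 1.9 rad)); the robot touches nothing.
It fails at once if the lever of another switch is touched (0.3 N) or its test button pressed (2 mm) ((horizontal distance between adapter and socket1 above 0.06 m and (contact force between anything else and lever1 above 0.3 N or value of joint test1 above 0.002 m)) or (horizontal distance between adapter and socket2 above 0.06 m and (contact force between anything else and lever2 above 0.3 N or value of joint test2 above 0.002 m)) or (horizontal distance between adapter and socket3 above 0.06 m and (contact force between anything else and lever3 above 0.3 N or value of joint test3 above 0.002 m))).
It fails at once if a test button is pressed with more than 20 N (contact force between the fingers and pedestal1 above 20 N or contact force between the fingers and pedestal2 above 20 N or contact force between the fingers and pedestal3 above 20 N).
It fails at once if a thing standing or lying around is shifted by more than 30 mm or tipped over (distance of any of vial1, vial2, vial3, dropper, jar, tape, syringe from where it was at the start of the episode above 0.03 m or angle between any of vial1, vial2, vial3, dropper, jar, tape's own z axis and vertical above 0.5 rad).
It also fails if it takes over 58 s, if anything falls off the work surface, if the arm or the gripper's body presses on something with over 40 N, if the wrist force passes 120 N, or if a joint passes its speed limit or range.

## Robot

A 7-joint arm with a two-finger parallel gripper is mounted at the origin on the work surface. World frame = base frame: x ahead of the robot, y to its left, z up, the work surface at z = 0. Lengths are in mm, angles in degrees, forces in N, time in s.
With the tool pointing down it reaches from about 425 to 875 mm from the base axis. Payload 4.7 kg.
Tool frame: the origin (TCP) lies at the very end of the fingers, on their centre line; the grasp point (between the pads) lies 19 mm behind it (bot.grasp_offset is the distance from the TCP to the grasp point, in mm); z points along the fingers, y is the line along which they close (so a half turn about z gives the same grasp; the last joint's range is limited). The gripper opens to 87 mm and grips with 3 to 60 N. Pads are 19 mm wide; open, the fingers measure 117 mm over their backs; the gripper's body (75 mm by 190 mm) begins 51 mm behind the grasp point.
Start: joints at [-67.088, 18.392, -4.016, 83.108, 1.295, 78.541, -3.26], TCP at [244.624, 602.233, 222.587] pointing down, gripper open.
Joint ranges: [-163.93, 163.93], [-17.29, 119.83], [-79.2, 71.16], [3.27, 140.29], [-89.18, 269.18], [5.43, 117.66], [-154.24, 154.24]. Speed limits (degrees/s): [147.25, 147.25, 180, 180, 180, 180, 180].

## Interface

Orientations are given as [roll, pitch, yaw] about the fixed x, y, z axes, in that order (R = Rz(yaw) Ry(pitch) Rx(roll)).
In Python, from plant import telemetry, snapshot, bot gives the robot as it stands.
- The arm moves only by the shell command python3 -m inch 'ROWS' [FORCE]. ROWS is JSON, a list of rows, each an object with "travel": the shift along the tool's x, y, z normalised to -1 to 1, where 1 is 12 cm, a list of three; "delta_rot": the turn, a rotation vector about the tool's x, y, z normalised to -1 to 1, where 1 is pi rad, a list of three; "fingers": the closure, from -1 (fully open) to 1 (shut). A call has exactly 5 rows; each row is the pose to reach, as a shift and turn from the pose commanded when the call began, along the tool's axes at that moment, turning the shorter way round; what a row does not reach only later rows make up. A row lasts 1/10 s, in which the tool goes at most 50 mm and 8.59 degrees, less where a joint would pass 70% of its speed; a pose out of reach is approached as far as the arm can. A call with a number of a shift or a turn outside -1 to 1 is refused whole. A call with a gripper value outside its range is refused whole. The fingers move at their own pace and stop on an object; FORCE is the grip in N (left out, the last holds). Time passes only in rows, so rows that repeat a pose let the fingers close, or fill a call up. It gives the time, the measured TCP pose, the force, the opening and the grip force at its end, in the units of the state.
- telemetry.get_state(): the state, without advancing time (a new reading comes with each control period).
- snapshot(name): name is "side" or "top"; returns a dict with "pixels" (420x560x3 uint8, red, green, blue), "fov_y" (degrees; the focal length in pixels is half the picture's height over the tangent of half this angle, whatever the lens; pixels are square), "cx", "cy" (the principal point, pixels), "distortion" ([k1, k2, p1, p2, k3] as OpenCV has them; the pictures are not rectified), "rvec" (rotation vector, rad) and "tvec" (3), from world to camera coordinates, as OpenCV has them. Camera axes: x right, y down, z forward; pixel columns grow to the right and rows downward; lengths in mm; the calibration is good to about 2 mm. A picture is of the moment at which its call begins. There is no depth.
- bot.close_job(): hands the job in; it is judged then, once.
The state is a dict: "clock": time; "joint_pos": joint angles; "qvel": joint speeds; "tau": joint torques, N m; "position": TCP position; "ee_rot": TCP orientation; "force": force on the tool from outside, world axes, zero at the start; "wrist_torque": the same for the moment, N m; "gripper_width": opening from 0.0 (shut) to 1.0 (fully open); "gripper_force": force on a finger pad.
Only numpy, scipy, OpenCV 4.12 (cv2) and the standard library are available. Lean on these libraries where they do the work, as an engineer would, in place of code of your own. Each camera call takes 0.05 s, during which the arm holds its last target. There are 200 camera calls.

## Working session

There is one attempt and no reset: what is moved stays moved. The work goes in short steps, Python scripts to look and compute and a shell command to move; the robot and the scene stay as the last step left them, time stands still between calls to the robot, and variables do not carry over. Pictures are saved under pics/ and viewed, at most 10 in all, crops included, and the job is handed in when it is done.

```bash
mkdir -p pics; ls; cat > h.py <<'E'
import numpy as np, cv2
from plant import telemetry, snapshot, bot
def cam(s):
    f=210/np.tan(np.radians(s["fov_y"])/2)
    K=np.array([[f,0,s["cx"]],[0,f,s["cy"]],[0,0,1.]])
    return K,np.array(s["distortion"],float),np.array(s["rvec"],float),np.array(s["tvec"],float)
def proj(s,P):
    K,d,r,t=cam(s); return cv2.projectPoints(np.array(P,float).reshape(-1,1,3),r,t,K,d)[0][:,0]
def ray(s,uv,z):
    K,d,r,t=cam(s); R=cv2.Rodrigues(r)[0]
    n=cv2.undistortPoints(np.array(uv,float).reshape(-1,1,2),K,d)[:,0]
    D=np.c_[n,np.ones(len(n))]@R; C=-R.T@t.ravel()
    return C+D*((z-C[2])/D[:,2])[:,None]
def save(name,out,crop=None,k=1):
    s=snapshot(name); im=s["pixels"]
    if crop: x0,y0,x1,y1=crop; im=im[y0:y1,x0:x1]
    cv2.imwrite("pics/"+out,cv2.resize(im,None,fx=k,fy=k,interpolation=cv2.INTER_CUBIC)[...,::-1]); return s
E
python3 - <<'E'
from h import *
for n in("top","side"):
    s=save(n,n+"0.png",None,1.42); K,d,r,t=cam(s); print(n,K[0,0],s["cx"],s["cy"],d,-cv2.Rodrigues(r)[0].T@t.ravel())
print(telemetry.get_state(), bot.grasp_offset)
E
```

```text
pics
top 473.1213693513795 279.3666733821172 210.21486144595818 [0.01276351 0.         0.         0.         0.        ] [ 368.70246826  183.595497   1569.19747296]
side 433.7743403024491 284.7884646887934 207.4502646558123 [-0.00225835  0.          0.          0.          0.        ] [ 520.53896239 1107.52214534  768.54691779]
{'clock': 0.1, 'joint_pos': array([-67.0855195 ,  18.43384268,  -4.01510513,  83.16838692,
         1.29720906,  78.53980411,  -3.26206607]), 'qvel': array([-0.01178473, -0.19375662, -0.07985691, -0.20473337, -0.06073394,
        0.03757136,  0.06689077]), 'tau': array([-2.47617245e-04, -4.92574596e+01, -4.05993825e-01, -3.13398886e+01,
       -6.41014916e-02,  3.94804403e-02,  8.70927079e-05]), 'position': array([244.49324172, 601.73473801, 221.57766086]), 'ee_rot': array([-1.79903319e+02,  7.73924108e-03,  1.57893101e+02]), 'force': array([-0.11553425,  0.4920295 , -0.29424303]), 'wrist_torque': array([-0.00029211,  0.00196967,  0.08950593]), 'gripper_force': 0.0, 'gripper_width': 0.9951519593658759} 18.700000000000003
```

View pics/top0.png

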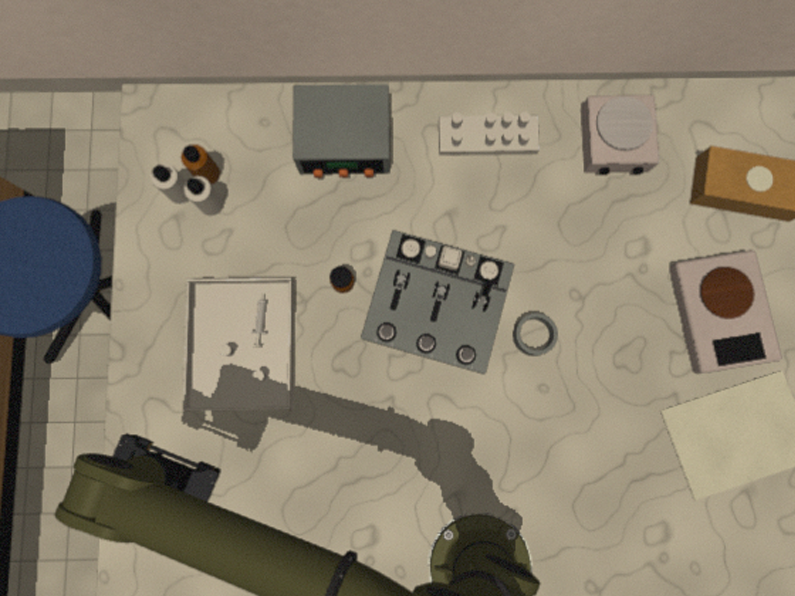

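View pics/side0.png

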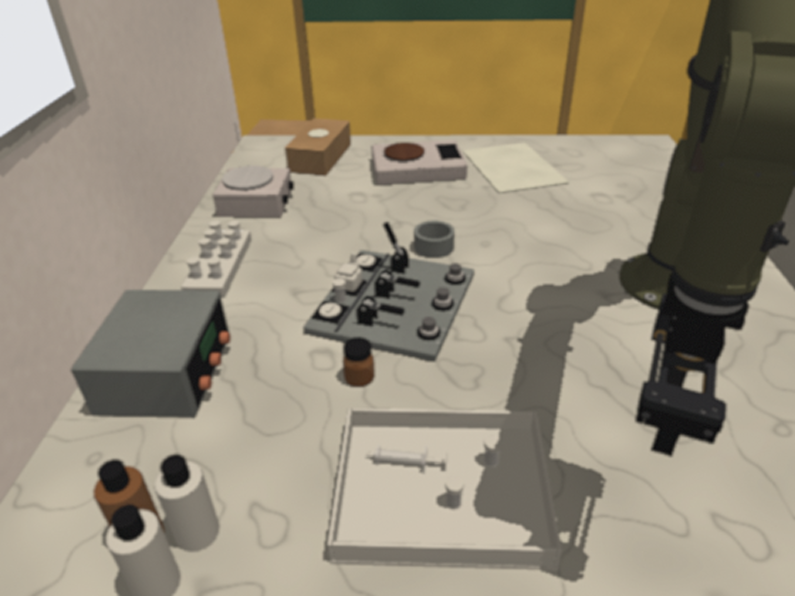

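The adapter is in the middle socket (lane 2). Levers 1 and 2 are dropped and lever 3 is up. In the top picture the unit's corners are at about (390,230), (514,264), (487,374) and (361,340). I'll enlarge both views to fit the unit pose.

```bash
python3 - <<'E'
from h import *
save("top","top1.png",(245,155,375,270),5); save("side","side1.png",(205,150,345,260),5)
E
```

```text
(no output)
```

View pics/top1.png

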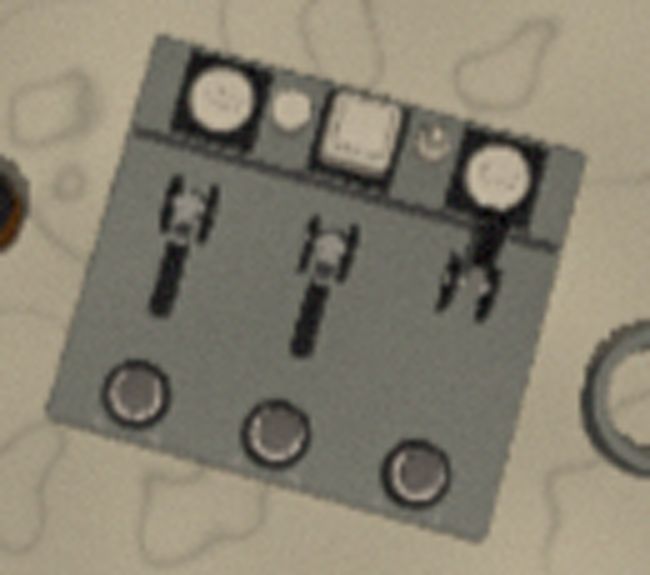

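View pics/side1.png

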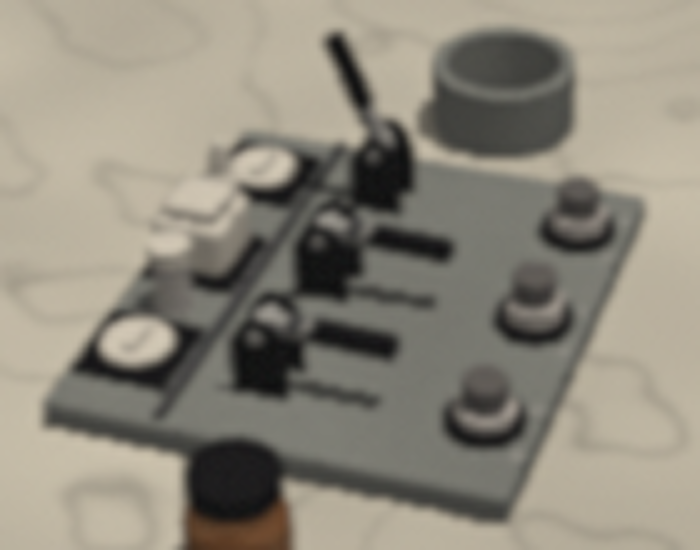

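Lane 2 holds the adapter, at (360,130) in the top crop. Its lever is dropped, with the end at (302,350) and the button at (277,432). In the side crop its cap top is near (533,275). Next I fit the pose.

```bash
python3 - <<'E'
from h import *
from scipy.optimize import least_squares
T=snapshot("top");S=snapshot("side")
f=lambda a,o:(np.array(a,float)+.5)/5-.5+o
L=np.array([[125,150,20],[125,-150,20],[-145,-150,20],[-145,150,20]],float)
# top corners; caps centres of blanks z=34? buttons collars
t=f([[157,37],[585,155],[485,543],[47,413]],[245,155])
s=f([[45,405],[245,133],[643,200],[508,507]],[205,150])
s=f([[45,403],[245,133],[643,203],[508,505]],[205,150])
def W(p,P): c,q=np.cos(p[2]),np.sin(p[2]); return np.c_[P[:,0]*c-P[:,1]*q+p[0],P[:,0]*q+P[:,1]*c+p[1],P[:,2]]
rt=lambda p:(proj(T,W(p,L))-t).ravel(); rs=lambda p:(proj(S,W(p,L))-s).ravel()
x0=[600,80,-.25]
for nm,r in(("top",rt),("side",rs),("both",lambda p:np.r_[rt(p),rs(p)])):
    o=least_squares(r,x0); print(nm,o.x,np.degrees(o.x[2]),np.abs(o.fun).max())
p=o.x
# lever2 z=60 end centre etc, in unit frame
def inv(P): c,q=np.cos(p[2]),np.sin(p[2]); d=P-np.r_[p[0],p[1],0]; return np.c_[d[:,0]*c+d[:,1]*q,-d[:,0]*q+d[:,1]*c,d[:,2]]
print("lever ends top",inv(ray(T,f([[302,354],[317,290],[162,314]],[245,155]),60)).round(1))
print("adapter z=63",inv(ray(T,f([[360,130]],[245,155]),63)).round(1))
print("collars z=28",inv(ray(T,f([[137,393],[277,433],[417,472]],[245,155]),28)).round(1))
for z in(46,50,54,58,60): print(z,(( proj(S,W(p,np.array([[-115,0,z],[-115-0,95,z],[-115,-95,z]])))-[205,150]+.5)*5-.5).round(0).tolist())
np.save("p.npy",p)
print("world: lane2 button, hinge, grip",W(p,np.array([[-115,0,60],[10,0,62],[-50,0,60.]])).round(1))
E
```

```text
top [ 6.05383863e+02  7.52908950e+01 -2.91509998e-01] -16.7022925955376 0.929897921842155
side [ 6.06182785e+02  7.95304825e+01 -2.90818878e-01] -16.662694292060422 1.1961236395460446
both [ 6.05907111e+02  7.67035936e+01 -2.91252402e-01] -16.687533407038444 1.3614673372107688
lever ends top [[-63.   -2.5  60. ]
 [-20.3  -0.7  60. ]
 [-62.8  91.1  60. ]]
adapter z=63 [[88.2  0.4 63. ]]
collars z=28 [[-113.3   93.6   28. ]
 [-113.4   -1.4   28. ]
 [-112.8  -95.9   28. ]]
46 [[535.0, 289.0], [486.0, 388.0], [579.0, 200.0]]
50 [[536.0, 283.0], [486.0, 382.0], [579.0, 195.0]]
54 [[536.0, 277.0], [486.0, 376.0], [580.0, 189.0]]
58 [[536.0, 271.0], [486.0, 371.0], [580.0, 183.0]]
60 [[536.0, 269.0], [486.0, 368.0], [580.0, 181.0]]
world: lane2 button, hinge, grip [[495.8 109.7  60. ]
 [615.5  73.8  62. ]
 [558.   91.1  60. ]]
```

The fit is consistent: unit at (606, 76), yaw −16.7°, with the adapter, collars and levers all where they should be. With tool yaw 163.3°, tool x is −unit x and tool y is +unit y. I'll move to above lever 2's grip.

```bash
cat > go.py <<'E'
import sys
from h import *
from scipy.spatial.transform import Rotation as Ro
# usage: go.py ux uy z : shift from here to unit-frame (ux,uy), height z, tool axes, in units of 120mm
s=telemetry.get_state(); p=np.load("p.npy"); u=np.array(eval(sys.argv[1]),float); c,q=np.cos(p[2]),np.sin(p[2])
R=Ro.from_euler("xyz",s["ee_rot"],degrees=True)
for v in np.atleast_2d(u):
    w=np.array([v[0]*c-v[1]*q+p[0],v[0]*q+v[1]*c+p[1],v[2]]); print(v,"travel",(R.inv().apply(w-s["position"])/120).round(3))
Rt=Ro.from_euler("xyz",[180,0,180+np.degrees(p[2])],degrees=True); print("rot",((R.inv()*Rt).as_rotvec()/np.pi).round(4))
d=s["position"]-[p[0],p[1],0]; print("unit pos",np.round([d[0]*c+d[1]*q,-d[0]*q+d[1]*c,d[2]],1),"rpy",s["ee_rot"].round(2),"F",s["force"].round(2),"w",round(s["gripper_width"],3),"t",s["clock"],"gf",s["gripper_force"])
E
python3 -m inch '[{"travel":[-0.18,-0.16,0],"delta_rot":[0,0,-0.03],"fingers":-1},{"travel":[-0.37,-0.33,0],"delta_rot":[0,0,-0.03],"fingers":-1},{"travel":[-0.55,-0.5,0],"delta_rot":[0,0,-0.03],"fingers":-1},{"travel":[-0.74,-0.66,0],"delta_rot":[0,0,-0.03],"fingers":-1},{"travel":[-0.92,-0.83,0],"delta_rot":[0,0,-0.03],"fingers":-1}]' 8
python3 -m inch '[{"travel":[-0.18,-0.16,0],"delta_rot":[0,0,0],"fingers":-1},{"travel":[-0.37,-0.33,0],"delta_rot":[0,0,0],"fingers":-1},{"travel":[-0.55,-0.5,0],"delta_rot":[0,0,0],"fingers":-1},{"travel":[-0.74,-0.66,0],"delta_rot":[0,0,0],"fingers":-1},{"travel":[-0.92,-0.83,0],"delta_rot":[0,0,0],"fingers":-1}]'
python3 go.py '[-50,0,120]'
```

```text
clock: 0.8
position: [310.1, 467.2, 222.6]
ee_rot: [180.0, 0.0, 163.3]
force: [1.0, -0.9, 0.2]
gripper_width: 1.005
gripper_force: 0.0
clock: 1.3
position: [387.2, 340.2, 222.7]
ee_rot: [180.0, 0.0, 163.3]
force: [0.2, 0.1, -0.2]
gripper_width: 1.001
gripper_force: 0.0
[-50.   0. 120.] travel [-1.96  -1.579  0.856]
rot [ 0.0002  0.0001 -0.0001]
unit pos [-285.2  189.6  222.7] rpy [1.7997e+02 1.0000e-02 1.6329e+02] F [ 0.21  0.13 -0.22] w 1.001 t 1.3 gf 0.0
```

```bash
python3 -m inch '[{"travel":[-0.2,-0.16,0],"delta_rot":[0,0,0],"fingers":-1},{"travel":[-0.4,-0.32,0],"delta_rot":[0,0,0],"fingers":-1},{"travel":[-0.6,-0.48,0],"delta_rot":[0,0,0],"fingers":-1},{"travel":[-0.8,-0.64,0],"delta_rot":[0,0,0],"fingers":-1},{"travel":[-0.98,-0.79,0],"delta_rot":[0,0,0],"fingers":-1}]' >/dev/null
python3 -m inch '[{"travel":[-0.2,-0.16,0.1],"delta_rot":[0,0,0],"fingers":-1},{"travel":[-0.4,-0.32,0.25],"delta_rot":[0,0,0],"fingers":-1},{"travel":[-0.6,-0.48,0.4],"delta_rot":[0,0,0],"fingers":-1},{"travel":[-0.8,-0.64,0.6],"delta_rot":[0,0,0],"fingers":-0.6},{"travel":[-0.98,-0.79,0.85],"delta_rot":[0,0,0],"fingers":-0.4}]'
python3 go.py '[-50,0,41]'
python3 - <<'E'
from h import *
save("side","side2.png",(205,130,345,250),5); save("top","top2.png",(245,155,375,270),5)
E
```

```text
clock: 2.3
position: [559.0, 91.0, 120.9]
ee_rot: [179.9, 0.2, 163.3]
force: [0.8, 0.6, 0.2]
gripper_width: 0.889
gripper_force: 0.0
[-50.   0.  41.] travel [ 0.01  -0.003  0.666]
rot [ 0.0005  0.0009 -0.0002]
unit pos [-49.    0.2 120.9] rpy [1.7991e+02 1.5000e-01 1.6328e+02] F [0.77 0.6  0.17] w 0.889 t 2.3 gf 0.0
```

View pics/side2.png

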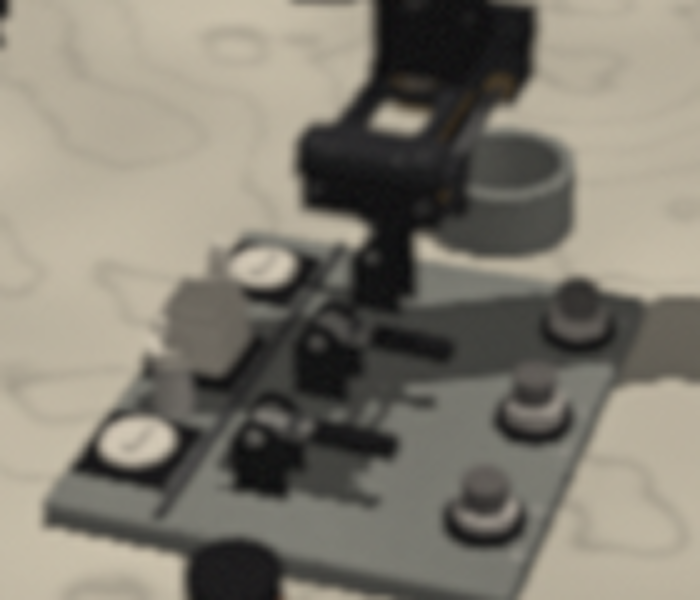

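The side crop shows the gripper above lane 2. The levers at (410,345) and (355,440) are still dropped, and lever 3's bar is hidden behind the gripper. I'll go down to the grip and narrow the fingers first.

```bash
python3 -m inch '[{"travel":[0.01,0,0.1],"delta_rot":[0,0,0],"fingers":-0.4},{"travel":[0.01,0,0.2],"delta_rot":[0,0,0],"fingers":-0.4},{"travel":[0.01,0,0.35],"delta_rot":[0,0,0],"fingers":-0.4},{"travel":[0.01,0,0.5],"delta_rot":[0,0,0],"fingers":-0.4},{"travel":[0.01,0,0.66],"delta_rot":[0,0,0],"fingers":-0.4}]'
python3 - <<'E'
from h import *
save("top","top3.png",(245,155,375,270),5)
s=save("side","side3.png",(205,130,345,250),5); print(((proj(s,[telemetry.get_state()["position"]])-[205,130])*5).round())
E
python3 go.py '[-50,0,41]'
```

```text
clock: 2.9
position: [556.1, 94.5, 41.0]
ee_rot: [179.9, 0.0, 163.5]
force: [-0.1, -0.6, 0.2]
gripper_width: 0.704
gripper_force: 0.0
[[432. 379.]]
[-50.   0.  41.] travel [-0.042 -0.011 -0.017]
rot [-0.0006 -0.0014  0.0007]
unit pos [-55.    1.3  38.9] rpy [-179.9    -0.24  163.44] F [ 0.79  0.18 -1.46] w 0.698 t 3.0 gf 0.0
```

View pics/side3.png

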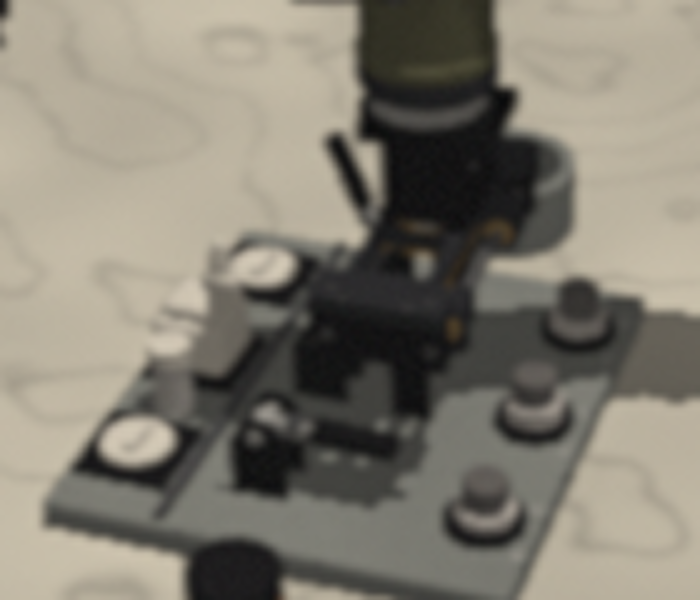

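The fingers straddle lever 2's bar at about (410,370), and lever 3 is still up at (350,170). I'll settle, then close gently.

```bash
python3 -m inch '[{"travel":[0,0,0],"delta_rot":[0,0,0],"fingers":-0.2},{"travel":[0,0,0],"delta_rot":[0,0,0],"fingers":0},{"travel":[0,0,0],"delta_rot":[0,0,0],"fingers":0.2},{"travel":[0,0,0],"delta_rot":[0,0,0],"fingers":0.3},{"travel":[0,0,0],"delta_rot":[0,0,0],"fingers":0.4}]' 8 >/dev/null
python3 go.py '[-50,0,41]'
python3 -m inch '[{"travel":[0,0,0],"delta_rot":[0,0,0],"fingers":0.5},{"travel":[0,0,0],"delta_rot":[0,0,0],"fingers":0.6},{"travel":[0,0,0],"delta_rot":[0,0,0],"fingers":0.8},{"travel":[0,0,0],"delta_rot":[0,0,0],"fingers":1},{"travel":[0,0,0],"delta_rot":[0,0,0],"fingers":1}]' 8
python3 go.py '[-50,0,41]'
```

```text
[-50.   0.  41.] travel [-0.015 -0.008  0.008]
rot [ 0.0002  0.0002 -0.0001]
unit pos [-51.9   1.   41.9] rpy [1.7996e+02 4.0000e-02 1.6329e+02] F [ 0.51  0.29 -0.14] w 0.352 t 3.5 gf 0.0
clock: 4.0
position: [556.2, 92.6, 41.4]
ee_rot: [180.0, 0.0, 163.3]
force: [0.2, 0.7, -0.1]
gripper_width: 0.157
gripper_force: 8.0
[-50.   0.  41.] travel [-0.018 -0.008  0.003]
rot [ 0.0001  0.     -0.0001]
unit pos [-52.1   1.   41.4] rpy [1.7998e+02 1.0000e-02 1.6330e+02] F [ 0.2   0.67 -0.07] w 0.157 t 4.0 gf 8.000035139266402
```

Gripped: the opening is 13.7 mm, which matches the bar width. I'll lift along the 62 mm arc about the hinge.

```bash
python3 -m inch '[{"travel":[-0.005,0,-0.087],"delta_rot":[0,0,0],"fingers":1},{"travel":[-0.025,0,-0.175],"delta_rot":[0,0,0],"fingers":1},{"travel":[-0.061,0,-0.257],"delta_rot":[0,0,0],"fingers":1},{"travel":[-0.109,0,-0.333],"delta_rot":[0,0,0],"fingers":1},{"travel":[-0.171,0,-0.399],"delta_rot":[0,0,0],"fingers":1}]'
python3 -m inch '[{"travel":[-0.072,0,-0.054],"delta_rot":[0,0,0],"fingers":1},{"travel":[-0.153,0,-0.095],"delta_rot":[0,0,0],"fingers":1},{"travel":[-0.238,0,-0.121],"delta_rot":[0,0,0],"fingers":1},{"travel":[-0.328,0,-0.132],"delta_rot":[0,0,0],"fingers":1},{"travel":[-0.418,0,-0.128],"delta_rot":[0,0,0],"fingers":1}]'
python3 go.py '[10,0,105]'
```

```text
clock: 4.5
position: [576.2, 86.6, 90.4]
ee_rot: [180.0, 0.0, 163.3]
force: [-0.9, 2.1, -2.6]
gripper_width: 0.163
gripper_force: 8.0
clock: 5.0
position: [624.6, 72.0, 104.3]
ee_rot: [180.0, -0.0, 163.3]
force: [-1.6, 2.2, -2.2]
gripper_width: 0.161
gripper_force: 8.0
[ 10.   0. 105.] travel [ 0.077 -0.008 -0.006]
rot [ 0.     -0.0002 -0.0001]
unit pos [ 19.3   0.9 104.3] rpy [ 1.800e+02 -3.000e-02  1.633e+02] F [-1.59  2.22 -2.16] w 0.161 t 5.0 gf 8.000086705433205
```

```bash
python3 -m inch '[{"travel":[-0.053,0,0.01],"delta_rot":[0,0,0],"fingers":1},{"travel":[-0.088,0,0.02],"delta_rot":[0,0,0],"fingers":1},{"travel":[-0.122,0,0.033],"delta_rot":[0,0,0],"fingers":1},{"travel":[-0.133,0,0.038],"delta_rot":[0,0,0],"fingers":1},{"travel":[-0.133,0,0.038],"delta_rot":[0,0,0],"fingers":1}]'
python3 -m inch '[{"travel":[0,0,0],"delta_rot":[0,0,0],"fingers":0.5},{"travel":[0,0,0],"delta_rot":[0,0,0],"fingers":0.2},{"travel":[0,0,0],"delta_rot":[0,0,0],"fingers":0},{"travel":[0,0,-0.05],"delta_rot":[0,0,0],"fingers":0},{"travel":[0,0,-0.15],"delta_rot":[0,0,0],"fingers":0}]'
python3 -m inch '[{"travel":[0,0,-0.1],"delta_rot":[0,0,0],"fingers":0},{"travel":[0,0,-0.2],"delta_rot":[0,0,0],"fingers":0},{"travel":[0,0,-0.3],"delta_rot":[0,0,0],"fingers":0},{"travel":[0,0,-0.4],"delta_rot":[0,0,0],"fingers":0},{"travel":[0,0,-0.5],"delta_rot":[0,0,0],"fingers":0}]'
python3 go.py '[-115,0,90]'
```

```text
clock: 5.5
position: [637.3, 68.3, 100.1]
ee_rot: [-180.0, -0.3, 163.3]
force: [-7.5, 3.6, 4.2]
gripper_width: 0.162
gripper_force: 8.0
clock: 6.0
position: [638.6, 67.1, 117.8]
ee_rot: [-179.9, -0.1, 163.3]
force: [0.2, 0.9, -0.2]
gripper_width: 0.474
gripper_force: 0.0
clock: 6.5
position: [639.2, 67.6, 179.4]
ee_rot: [180.0, 0.0, 163.3]
force: [0.3, 0.3, 0.0]
gripper_width: 0.502
gripper_force: 0.0
[-115.    0.   90.] travel [ 1.247 -0.007  0.744]
rot [ 0.0001  0.0002 -0.0001]
unit pos [ 34.6   0.8 179.4] rpy [1.7998e+02 3.0000e-02 1.6330e+02] F [0.29 0.26 0.  ] w 0.502 t 6.5 gf 0.0
```

```bash
python3 -m inch '[{"travel":[0.2,0,0],"delta_rot":[0,0,0],"fingers":0.2},{"travel":[0.4,0,0],"delta_rot":[0,0,0],"fingers":0.5},{"travel":[0.6,0,0],"delta_rot":[0,0,0],"fingers":1},{"travel":[0.8,0,0],"delta_rot":[0,0,0],"fingers":1},{"travel":[1,0,0],"delta_rot":[0,0,0],"fingers":1}]' 8 >/dev/null
python3 -m inch '[{"travel":[0.1,0,0.1],"delta_rot":[0,0,0],"fingers":1},{"travel":[0.24,0,0.3],"delta_rot":[0,0,0],"fingers":1},{"travel":[0.24,0,0.5],"delta_rot":[0,0,0],"fingers":1},{"travel":[0.24,0,0.7],"delta_rot":[0,0,0],"fingers":1},{"travel":[0.24,0,0.74],"delta_rot":[0,0,0],"fingers":1}]'
python3 go.py '[-114,0,66]'
python3 - <<'E'
from h import *
s=save("side","side4.png",(205,130,345,250),5)
E
```

```text
clock: 7.5
position: [494.7, 109.8, 87.3]
ee_rot: [-179.9, -0.2, 163.3]
force: [0.0, 0.5, -0.2]
gripper_width: 0.005
gripper_force: 0.0
[-114.    0.   66.] travel [-0.018  0.002  0.178]
rot [-0.0008 -0.0011 -0.    ]
unit pos [-116.    -0.2   87.3] rpy [-179.85   -0.2   163.31] F [ 0.03  0.46 -0.22] w 0.005 t 7.5 gf 0.0
```

View pics/side4.png

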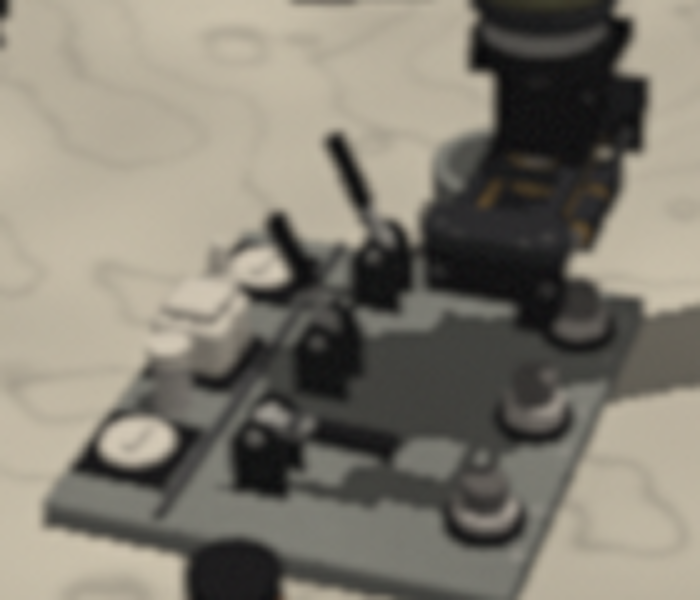

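Lever 2 is up at (290,245), and the closed fingers at (545,300) are over button 2. I'll go down and feel for the cap.

```bash
python3 -m inch '[{"travel":[-0.01,0,0.05],"delta_rot":[0,0,0],"fingers":1},{"travel":[-0.01,0,0.1],"delta_rot":[0,0,0],"fingers":1},{"travel":[-0.01,0,0.15],"delta_rot":[0,0,0],"fingers":1},{"travel":[-0.01,0,0.19],"delta_rot":[0,0,0],"fingers":1},{"travel":[-0.01,0,0.19],"delta_rot":[0,0,0],"fingers":1}]'
python3 -m inch '[{"travel":[0,0,0.01],"delta_rot":[0,0,0],"fingers":1},{"travel":[0,0,0.02],"delta_rot":[0,0,0],"fingers":1},{"travel":[0,0,0.03],"delta_rot":[0,0,0],"fingers":1},{"travel":[0,0,0.04],"delta_rot":[0,0,0],"fingers":1},{"travel":[0,0,0.04],"delta_rot":[0,0,0],"fingers":1}]'
python3 go.py '[-114,0,56]'
```

```text
clock: 8.05
position: [497.4, 109.8, 65.8]
ee_rot: [-180.0, -0.1, 163.3]
force: [-0.5, -0.2, 0.8]
gripper_width: 0.006
gripper_force: 0.0
clock: 8.55
position: [497.7, 109.9, 61.5]
ee_rot: [-180.0, -0.0, 163.3]
force: [-0.0, 0.2, -0.9]
gripper_width: 0.007
gripper_force: 0.0
[-114.    0.   56.] travel [ 0.007 -0.006  0.046]
rot [-0.     -0.     -0.0001]
unit pos [-113.2    0.8   61.5] rpy [-1.8000e+02 -1.0000e-02  1.6329e+02] F [-0.04  0.15 -0.9 ] w 0.007 t 8.55 gf 0.0
```

```bash
python3 -m inch '[{"travel":[0.007,-0.006,0.01],"delta_rot":[0,0,0],"fingers":1},{"travel":[0.007,-0.006,0.02],"delta_rot":[0,0,0],"fingers":1},{"travel":[0.007,-0.006,0.03],"delta_rot":[0,0,0],"fingers":1},{"travel":[0.007,-0.006,0.03],"delta_rot":[0,0,0],"fingers":1},{"travel":[0.007,-0.006,0.03],"delta_rot":[0,0,0],"fingers":1}]'
python3 -m inch '[{"travel":[0,0,0.01],"delta_rot":[0,0,0],"fingers":1},{"travel":[0,0,0.02],"delta_rot":[0,0,0],"fingers":1},{"travel":[0,0,0.03],"delta_rot":[0,0,0],"fingers":1},{"travel":[0,0,0.03],"delta_rot":[0,0,0],"fingers":1},{"travel":[0,0,0.03],"delta_rot":[0,0,0],"fingers":1}]'
```

```text
clock: 9.05
position: [496.8, 109.5, 58.0]
ee_rot: [180.0, 0.0, 163.3]
force: [-0.6, 0.1, -0.4]
gripper_width: 0.006
gripper_force: 0.0
clock: 9.55
position: [496.9, 109.5, 54.6]
ee_rot: [180.0, 0.0, 163.3]
force: [0.1, -0.8, 1.5]
gripper_width: 0.007
gripper_force: 1.0
```

```bash
python3 -m inch '[{"travel":[0,0,0.01],"delta_rot":[0,0,0],"fingers":1},{"travel":[0,0,0.02],"delta_rot":[0,0,0],"fingers":1},{"travel":[0,0,0.025],"delta_rot":[0,0,0],"fingers":1},{"travel":[0,0,0.025],"delta_rot":[0,0,0],"fingers":1},{"travel":[0,0,0.025],"delta_rot":[0,0,0],"fingers":1}]'
```

```text
clock: 10.05
position: [496.9, 109.5, 51.5]
ee_rot: [180.0, 0.0, 163.3]
force: [-0.5, 0.8, 4.5]
gripper_width: 0.004
gripper_force: 1.7
```

```bash
python3 -m inch '[{"travel":[0,0,0.008],"delta_rot":[0,0,0],"fingers":1},{"travel":[0,0,0.016],"delta_rot":[0,0,0],"fingers":1},{"travel":[0,0,0.025],"delta_rot":[0,0,0],"fingers":1},{"travel":[0,0,0.025],"delta_rot":[0,0,0],"fingers":1},{"travel":[0,0,0.025],"delta_rot":[0,0,0],"fingers":1}]'
python3 - <<'E'
from h import *
s=save("side","side5.png",(205,130,345,250),5)
E
```

```text
clock: 10.55
position: [496.9, 109.6, 48.6]
ee_rot: [180.0, 0.0, 163.3]
force: [-0.7, -0.1, 5.5]
gripper_width: 0.005
gripper_force: 2.6
```

View pics/side5.png

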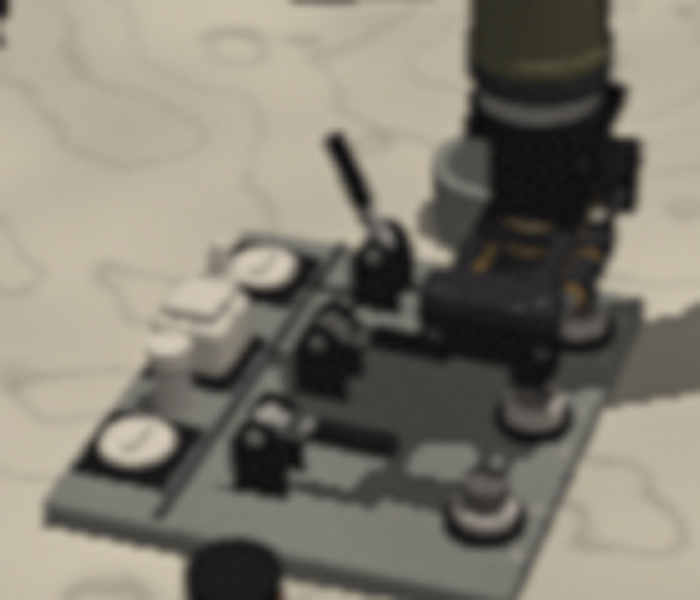

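Lever 2 has dropped (bar at about (410,340)) and the fingers are on the button at (540,375). I'll release the button, rise, then go back over the lever and open.

```bash
python3 -m inch '[{"travel":[0,0,-0.1],"delta_rot":[0,0,0],"fingers":1},{"travel":[0,0,-0.25],"delta_rot":[0,0,0],"fingers":1},{"travel":[0,0,-0.4],"delta_rot":[0,0,0],"fingers":1},{"travel":[0,0,-0.55],"delta_rot":[0,0,0],"fingers":0.4},{"travel":[-0.05,0,-0.6],"delta_rot":[0,0,0],"fingers":0}]' >/dev/null
python3 -m inch '[{"travel":[-0.12,0,0],"delta_rot":[0,0,0],"fingers":-0.2},{"travel":[-0.25,0,0],"delta_rot":[0,0,0],"fingers":-0.4},{"travel":[-0.38,0,0],"delta_rot":[0,0,0],"fingers":-0.4},{"travel":[-0.48,0,0],"delta_rot":[0,0,0],"fingers":-0.4},{"travel":[-0.48,0,0],"delta_rot":[0,0,0],"fingers":-0.4}]'
python3 go.py '[-52,0,41]'
```

```text
clock: 11.6
position: [559.0, 89.8, 119.4]
ee_rot: [-179.9, -0.0, 163.2]
force: [-0.3, -0.7, 0.3]
gripper_width: 0.558
gripper_force: 0.0
[-52.   0.  41.] travel [0.027 0.009 0.653]
rot [-0.0005 -0.     -0.0007]
unit pos [-48.7  -1.  119.4] rpy [-179.9    -0.    163.18] F [-0.29 -0.67  0.32] w 0.558 t 11.6 gf 0.0
```

```bash
python3 -m inch '[{"travel":[0.015,0.005,0.13],"delta_rot":[0,0,0],"fingers":-0.4},{"travel":[0.015,0.005,0.27],"delta_rot":[0,0,0],"fingers":-0.4},{"travel":[0.015,0.005,0.4],"delta_rot":[0,0,0],"fingers":-0.4},{"travel":[0.015,0.005,0.53],"delta_rot":[0,0,0],"fingers":-0.4},{"travel":[0.015,0.005,0.65],"delta_rot":[0,0,0],"fingers":-0.4}]'
python3 -m inch '[{"travel":[0,0,0],"delta_rot":[0,0,0],"fingers":-0.2},{"travel":[0,0,0],"delta_rot":[0,0,0],"fingers":0},{"travel":[0,0,0],"delta_rot":[0,0,0],"fingers":0.2},{"travel":[0,0,0],"delta_rot":[0,0,0],"fingers":0.3},{"travel":[0,0,0],"delta_rot":[0,0,0],"fingers":0.4}]' 8 >/dev/null
python3 -m inch '[{"travel":[0,0,0],"delta_rot":[0,0,0],"fingers":0.5},{"travel":[0,0,0],"delta_rot":[0,0,0],"fingers":0.6},{"travel":[0,0,0],"delta_rot":[0,0,0],"fingers":0.8},{"travel":[0,0,0],"delta_rot":[0,0,0],"fingers":1},{"travel":[0,0,0],"delta_rot":[0,0,0],"fingers":1}]' 8 >/dev/null
python3 go.py '[-52,0,41]'
```

```text
clock: 12.1
position: [555.4, 92.4, 41.2]
ee_rot: [-180.0, -0.1, 163.3]
force: [0.9, 0.7, -0.3]
gripper_width: 0.695
gripper_force: 0.0
[-52.   0.  41.] travel [-0.001 -0.008  0.013]
rot [ 0.0002  0.0001 -0.0001]
unit pos [-52.1   1.   42.5] rpy [1.7997e+02 1.0000e-02 1.6330e+02] F [0.34 0.07 1.34] w 0.159 t 13.1 gf 7.999975512502715
```

Same grip as before, so I'll repeat the same lift.

```bash
python3 -m inch '[{"travel":[-0.005,0,-0.087],"delta_rot":[0,0,0],"fingers":1},{"travel":[-0.025,0,-0.175],"delta_rot":[0,0,0],"fingers":1},{"travel":[-0.061,0,-0.257],"delta_rot":[0,0,0],"fingers":1},{"travel":[-0.109,0,-0.333],"delta_rot":[0,0,0],"fingers":1},{"travel":[-0.171,0,-0.399],"delta_rot":[0,0,0],"fingers":1}]'
python3 -m inch '[{"travel":[-0.072,0,-0.054],"delta_rot":[0,0,0],"fingers":1},{"travel":[-0.153,0,-0.095],"delta_rot":[0,0,0],"fingers":1},{"travel":[-0.238,0,-0.121],"delta_rot":[0,0,0],"fingers":1},{"travel":[-0.328,0,-0.132],"delta_rot":[0,0,0],"fingers":1},{"travel":[-0.418,0,-0.128],"delta_rot":[0,0,0],"fingers":1}]'
python3 -m inch '[{"travel":[-0.053,0,0.01],"delta_rot":[0,0,0],"fingers":1},{"travel":[-0.088,0,0.02],"delta_rot":[0,0,0],"fingers":1},{"travel":[-0.122,0,0.033],"delta_rot":[0,0,0],"fingers":1},{"travel":[-0.133,0,0.038],"delta_rot":[0,0,0],"fingers":1},{"travel":[-0.133,0,0.038],"delta_rot":[0,0,0],"fingers":1}]'
```

```text
clock: 13.6
position: [576.1, 86.6, 91.5]
ee_rot: [180.0, -0.0, 163.3]
force: [-0.2, 2.1, -2.2]
gripper_width: 0.162
gripper_force: 8.0
clock: 14.1
position: [624.8, 72.0, 105.5]
ee_rot: [180.0, -0.0, 163.3]
force: [-1.0, 3.0, -1.5]
gripper_width: 0.157
gripper_force: 8.0
clock: 14.6
position: [637.5, 68.2, 101.3]
ee_rot: [-180.0, -0.2, 163.3]
force: [-5.7, 4.0, 4.3]
gripper_width: 0.166
gripper_force: 8.0
```

```bash
python3 -m inch '[{"travel":[0,0,0],"delta_rot":[0,0,0],"fingers":0.5},{"travel":[0,0,0],"delta_rot":[0,0,0],"fingers":0.2},{"travel":[0,0,0],"delta_rot":[0,0,0],"fingers":0},{"travel":[0,0,-0.05],"delta_rot":[0,0,0],"fingers":0},{"travel":[0,0,-0.15],"delta_rot":[0,0,0],"fingers":0}]' >/dev/null
python3 -m inch '[{"travel":[0,0,-0.1],"delta_rot":[0,0,0],"fingers":0},{"travel":[0,0,-0.3],"delta_rot":[0,0,0],"fingers":0},{"travel":[0,0,-0.5],"delta_rot":[0,0,0],"fingers":0},{"travel":[0,0,-0.7],"delta_rot":[0,0,0],"fingers":0},{"travel":[0,0,-0.9],"delta_rot":[0,0,0],"fingers":0}]' >/dev/null
python3 -m inch '[{"travel":[0.2,0,0],"delta_rot":[0,0,0],"fingers":0},{"travel":[0.4,0,0],"delta_rot":[0,0,0],"fingers":0},{"travel":[0.6,0,0],"delta_rot":[0,0,0],"fingers":0},{"travel":[0.8,0,0],"delta_rot":[0,0,0],"fingers":0},{"travel":[0.8,0,0],"delta_rot":[0,0,0],"fingers":0}]'
python3 - <<'E'
from h import *
s=save("side","side6.png",(205,130,345,250),5)
E
```

```text
clock: 16.1
position: [545.4, 96.5, 228.8]
ee_rot: [179.9, 0.0, 163.4]
force: [-0.2, 0.6, 0.5]
gripper_width: 0.499
gripper_force: 0.0
```

View pics/side6.png

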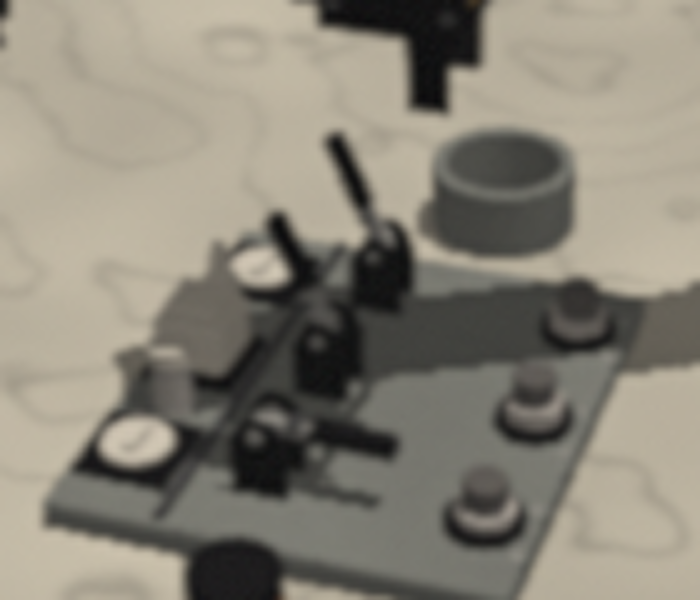

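Lever 2 is up at (285,240), lever 1 is still dropped and lever 3 still up. Button 2 is released, at (535,380), and the gripper is clear of everything.

```bash
python3 -c "
from plant import bot
print(bot.close_job())"
```

```text
the job is handed in; nothing more can be done
None
```

I tested switch 2, the one in line with the adapter, and handed the job in: I lifted its dropped lever, pressed the button at about 5.5 N until the lever dropped, then released it and lifted the lever fully back up; the last picture showed levers 1 and 3 as found, and the hand-in returned no verdict.

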